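Close the pill organiser with its four clips

TASK

Lay the lid on the pill organiser tray so that it sits fully down on the rim, with all four clips still up. Then snap the four orange clips fully down in opposite-corner order: any one first, then the one diagonally across from it, then the other two. Leave the watch dock, the bike bell and the bottle opener where they are.

Things in the scene. Friction and masses are not known exactly. Their poses are not given: they have to be found in the camera images.
- tray: Clear pill organiser tray with a blue rim line, fixed to the shelf (it cannot move). Outside 186 (its x) x 126 (its y) x 45 mm high, walls 4 mm, so its mouth is 178 x 118 mm; low dividers end 15 mm below the rim. Origin: centre of its underside, on the shelf top, which is 140 mm above the work surface. z up.
- tray_rim (a point): Point in the tray's frame: centre of the mouth, level with the rim, 45 mm above the tray's origin.
- lid: Loose white lid with clips, 0.25 to 0.45 kg, right way up: plate 190 (its x) x 130 (y) x 6 mm. A round-edged rib under the plate, 174 x 114 mm outside, 8 mm deep, drops into the tray's mouth with 2 mm play each side, either way round. Origin: centre of the rib's underside; plate from z = 8 to 14 mm. Fully seated, the lid's origin is 37 mm above the tray's origin.
- lid_handle (a point): Blue grip bar on the middle of the lid: 60 mm along the lid's x, 16 mm wide along its y, from z = 14 to 42 mm above the lid's origin. The point is on its middle at z = 30 mm.
- clip_a (a joint): Angle of the orange clip hinged on top of the lid at its +x +y corner: 0 = flat down and snapped, larger = raised (rad, limit 1.3). Stiff hinge: it stays as left. Over the last 0.13 rad a sprung catch resists (about 5 to 9 N down on the clip's outer part); below about 0.07 it snaps to 0. Diagonal pairs: a-c, b-d.
- clip_a_pad (a point): Point on the top face of clip a, 48 mm out from its hinge. The clip is a flap 34 mm wide (lid's y), 4 mm thick, reaching 60 mm from its hinge along the lid's +x, with a lip at its end that goes over the rim. Hinge axis parallel to the lid's y, at x = +42, y = +42, z = 18 mm in the lid's frame; when flat, the pad is 20 mm above the lid's origin.
- clip_b (a joint): Angle of the orange clip hinged on top of the lid at its +x -y corner: 0 = flat down and snapped, larger = raised (rad, limit 1.3). Stiff hinge: it stays as left. Over the last 0.13 rad a sprung catch resists (about 5 to 9 N down on the clip's outer part); below about 0.07 it snaps to 0. Diagonal pairs: a-c, b-d.
- clip_b_pad (a point): Point on the top face of clip b, 48 mm out from its hinge. The clip is a flap 34 mm wide (lid's y), 4 mm thick, reaching 60 mm from its hinge along the lid's +x, with a lip at its end that goes over the rim. Hinge axis parallel to the lid's y, at x = +42, y = -42, z = 18 mm in the lid's frame; when flat, the pad is 20 mm above the lid's origin.
- clip_c (a joint): Angle of the orange clip hinged on top of the lid at its -x -y corner: 0 = flat down and snapped, larger = raised (rad, limit 1.3). Stiff hinge: it stays as left. Over the last 0.13 rad a sprung catch resists (about 5 to 9 N down on the clip's outer part); below about 0.07 it snaps to 0. Diagonal pairs: a-c, b-d.
- clip_c_pad (a point): Point on the top face of clip c, 48 mm out from its hinge. The clip is a flap 34 mm wide (lid's y), 4 mm thick, reaching 60 mm from its hinge along the lid's -x, with a lip at its end that goes over the rim. Hinge axis parallel to the lid's y, at x = -42, y = -42, z = 18 mm in the lid's frame; when flat, the pad is 20 mm above the lid's origin.
- clip_d (a joint): Angle of the orange clip hinged on top of the lid at its -x +y corner: 0 = flat down and snapped, larger = raised (rad, limit 1.3). Stiff hinge: it stays as left. Over the last 0.13 rad a sprung catch resists (about 5 to 9 N down on the clip's outer part); below about 0.07 it snaps to 0. Diagonal pairs: a-c, b-d.
- clip_d_pad (a point): Point on the top face of clip d, 48 mm out from its hinge. The clip is a flap 34 mm wide (lid's y), 4 mm thick, reaching 60 mm from its hinge along the lid's -x, with a lip at its end that goes over the rim. Hinge axis parallel to the lid's y, at x = -42, y = +42, z = 18 mm in the lid's frame; when flat, the pad is 20 mm above the lid's origin.
- watch_dock: Bystander: black smartwatch dock, loose, base 75 x 85 mm, 100 mm high. Origin: centre of its underside.
- bike_bell: Bystander: yellow bike bell, loose, 60 mm across, 44 mm high. Origin: centre of its underside.
- opener: Bystander: flat stainless bottle opener lying on the shelf, loose, 38 x 132 x 5 mm, long along its y. Origin: under its middle.

How it is judged:
By the outcome, as a careful person would: the job done as asked, in the order asked, and still so for the second after the job is handed in, with the robot touching nothing.
It also fails if it takes over 61 s, if anything falls off the work surface, if the arm or the gripper's body presses on something with over 40 N, if the wrist force passes 120 N, or if a joint passes its speed limit or range.

ROBOT

A 6-joint arm with a two-finger parallel gripper is mounted at the origin on the work surface. World frame = base frame: x ahead of the robot, y to its left, z up, the work surface at z = 0. Lengths are in m, angles in degrees, forces in N, time in s.
With the tool pointing down it reaches from about 0.4 to 0.825 m from the base axis. Payload 7 kg.
Tool frame: the origin (TCP) lies midway between the tips of the shut fingers; the grasp point (between the pads) lies 19 mm behind it; z points along the fingers, y is the line along which they close (so a half turn about z gives the same grasp; the last joint's range is limited). The gripper opens to 85 mm and grips with 20 to 120 N. Pads are 22 mm wide; open, the fingers measure 114 mm over their backs; the gripper's body (76 mm by 85 mm) begins 54 mm behind the grasp point. The pads swing forward as they close: fully open they stand 13 mm farther back than shut.
Start: joints at [93.111, 20.546, 0.682, 0, -70.136, -16.507], TCP at [0.156, 0.657, 0.231] pointing down, gripper open.
Joint ranges: [-176.03, 176.03], [-82.01, 121.73], [-58.28, 71.71], [-173.87, 95.51], [-174.79, -0.11], [-173.66, 173.66]. Speed limits (degrees/s): [136.94, 136.94, 172.46, 180, 180, 180].

INTERFACE

Orientations are given as [roll, pitch, yaw] about the fixed x, y, z axes, in that order (R = Rz(yaw) Ry(pitch) Rx(roll)).
In Python, from station import r gives the robot as it stands. Calls block until the motion is done:
- r.movep(position, orientation): joint-space move of the TCP to a pose.
- r.movel(position, vel=0.15, frame=None, contact_N=None): straight line of the TCP; frame=None keeps the orientation; vel is the mean speed in m/s. With contact_N (N) it stops when the force on the tool has changed by that much, and returns True; else False.
- r.move_joints(angles): joint-space move.
- r.move_gripper(opening, grip_force=None): opening from 0.0 (shut) to 1.0 (fully open); grip_force is the grip in N (None keeps the last); returns when the fingers have stopped.
- r.dwell(seconds).
- r.solve_ik(position, orientation): joint angles nearest the present ones, or None.
- r.capture(name): name is "scene" or "top" or "wrist"; returns a dict with "frame" (400x640x3 uint8, red, green, blue), "range_z" (400x640 float32, m along the optical axis (not along the pixel's ray), 0 where there is no reading), "K" (3x3 intrinsics, pixels), "k1" (the pictures are not rectified: a ray, as slopes to the right and down, at radius r is drawn at 1 + k1 r^2 times it, then the intrinsics apply), "extrinsics" (4x4, takes a point from camera to world coordinates); the wrist camera has in their place "hand_eye" (4x4, takes a point from camera to tool coordinates, whose origin is the TCP and whose axes are the flange's). Camera axes: x right, y down, z forward; pixel columns grow to the right and rows downward; lengths in m; the calibration is good to about 2 mm. A picture is of the moment at which its call begins: read the wrist's pose just before it.
A pose or a line that the arm cannot do raises r.MotionError and nothing moves.
- r.finish_job(): hands the job in; it is judged then, once.
Trained networks look in the newest picture that a camera, given by its name, has taken for a name from the list of things; names that differ only in an ending like _2 or _b are one class to them, and where a whole thing is asked for, a point or a joint stands for the part that bears it (a point fixed in the world has none). Each returns a list of dicts, best first, with "score" (0 to 1); they miss things now and then, are a little off and sometimes report something else, mostly with a low value. They report only what shows in the picture. A call takes as long as a camera call.
- r.outline_of(camera, label): "mask" (400x640 bool, what is visible of it) and "pixel" ([column, row] in pixels, amid what is visible of it).
Readings, each from a call of its own:
- r.get_t(): time.
- r.get_joint_positions(): joint angles.
- r.get_qvel(): joint speeds.
- r.get_joint_efforts(): joint torques, N m.
- r.get_tcp_pos(): TCP position.
- r.get_eef_rot(): TCP orientation.
- r.get_ft_force(): force on the tool from outside, world axes, zero at the start.
- r.get_moment(): the same for the moment, N m.
- r.get_width(): opening from 0.0 (shut) to 1.0 (fully open).
- r.get_grip_force(): force on a finger pad.
Only numpy, scipy, OpenCV 4.12 (cv2) and the standard library are available. Lean on these libraries where they do the work, as an engineer would, in place of code of your own. Each camera call takes 0.05 s, during which the arm holds its last target. There are 200 camera calls.

## Working session

There is one attempt and no reset: what is moved stays moved. The work goes in short steps, each a Python script; the robot and the scene stay as the last script left them, time stands still between calls to the robot, and variables do not carry over. Pictures are saved under pics/ and viewed, at most 10 in all, crops included, and the job is handed in when it is done.

```bash
ls; mkdir -p pics
python3 - <<'E'
from station import r
import cv2,numpy as np
print(r.get_t(),r.get_tcp_pos(),r.get_eef_rot())
ims=[]
for n in("scene","top"):
    c=r.capture(n); cv2.imwrite(f"pics/{n}0.png",c["frame"][:,:,::-1]); print(n,c["K"],c["k1"],c["extrinsics"].round(4).tolist(),(c["range_z"]>0).mean())
E
```

```text
pics
station.py
0.0 [0.15627819 0.65615683 0.23035187] [ 1.79904881e+02 -6.04035370e-03 -1.34040800e+01]
scene [[496.51481147   0.         323.32498084]
 [  0.         496.51481147 200.81412334]
 [  0.           0.           1.        ]] 0.04079383833445345 [[-0.7705, 0.4638, -0.4372, 1.1592], [0.6374, 0.5599, -0.5294, 0.6557], [-0.0008, -0.6866, -0.727, 1.1343], [0.0, 0.0, 0.0, 1.0]] 0.99590234375
top [[478.12636261   0.         324.77633326]
 [  0.         478.12636261 205.63771035]
 [  0.           0.           1.        ]] -0.11588355245260448 [[-0.0038, -0.9996, 0.0271, 0.55], [-1.0, 0.0038, 0.0003, -0.014], [-0.0004, -0.0271, -0.9996, 1.6015], [0.0, 0.0, 0.0, 1.0]] 0.995796875
```

View pics/scene0.png

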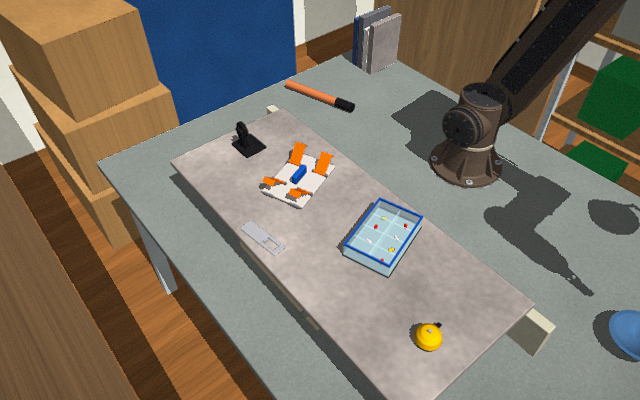

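View pics/top0.png

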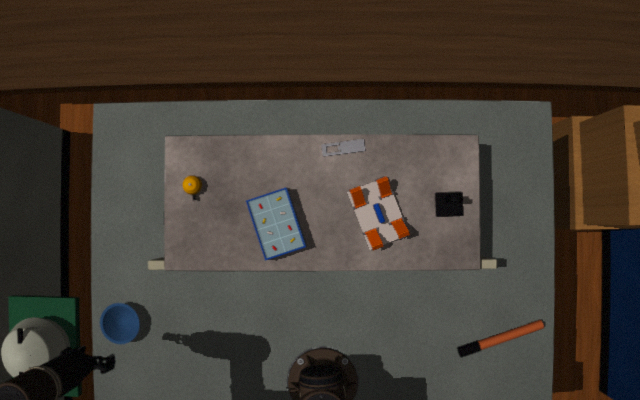

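```bash
cat > h.py <<'E'
from station import r
import numpy as np, cv2
from scipy.spatial.transform import Rotation as R
def cap(n):
    T=np.eye(4)
    if n=="wrist":
        T[:3,3]=r.get_tcp_pos(); T[:3,:3]=R.from_euler("xyz",r.get_eef_rot(),degrees=True).as_matrix()
    c=r.capture(n); c["T"]=T@c["hand_eye"] if n=="wrist" else c["extrinsics"]; return c
def rays(c,px):
    px=np.asarray(px,float).reshape(-1,1,2)
    n=cv2.undistortPoints(px,c["K"],np.array([c["k1"],0,0,0.]))[:,0]
    return np.c_[n,np.ones(len(n))]
def world(c,px,z=None):
    d=rays(c,px)@c["T"][:3,:3].T; o=c["T"][:3,3]
    return o+d*((z-o[2])/d[:,2])[:,None]
def tri(cs,ps):
    A=np.zeros((3,3));b=np.zeros(3)
    for c,p in zip(cs,ps):
        d=(rays(c,[p])@c["T"][:3,:3].T)[0]; d/=np.linalg.norm(d); P=np.eye(3)-np.outer(d,d); A+=P;b+=P@c["T"][:3,3]
    return np.linalg.solve(A,b)
def depth(c,mask):
    v,u=np.nonzero(mask&(c["range_z"]>0)); p=rays(c,np.c_[u,v])*c["range_z"][v,u][:,None]
    return p@c["T"][:3,:3].T+c["T"][:3,3]
def hsv(c): return cv2.cvtColor(c["frame"],cv2.COLOR_RGB2HSV)
def big(m):
    n,l,s,_=cv2.connectedComponentsWithStats(m.astype(np.uint8)); return l==1+np.argmax(s[1:,4])
E
python3 - <<'E'
from h import *
for n in("scene","top"):
    c=cap(n)
    for L in("lid","lid_handle","tray","watch_dock","bike_bell","opener"):
        o=r.outline_of(n,L)
        if o:
            m=o[0]["mask"];p=depth(c,m); print(n,L,round(o[0]["score"],2),o[0]["pixel"],np.median(p,0).round(3),m.sum(), np.percentile(p[:,2],[5,95]).round(3))
c=r.capture("wrist"); print(c["hand_eye"].round(3),c["K"][0,0],c["k1"],r.get_t())
E
```

```text
scene lid 0.91 [299.7, 175.9] [ 0.566 -0.165  0.156] 2583 [0.151 0.198]
scene lid_handle 0.72 [299.6, 176.2] [ 0.566 -0.165  0.156] 2512 [0.151 0.198]
scene tray 0.58 [386.4, 235.4] [0.538 0.136 0.157] 3909 [0.142 0.186]
scene watch_dock 0.72 [247.1, 145.3] [ 0.606 -0.379  0.152] 613 [0.145 0.233]
scene bike_bell 0.78 [427.8, 341.5] [0.663 0.399 0.171] 715 [0.14 0.18]
scene opener 0.69 [261.5, 232.7] [ 0.769 -0.069  0.145] 597 [0.14  0.149]
top lid 0.87 [379.7, 215.2] [ 0.566 -0.171  0.157] 2678 [0.15  0.199]
top lid_handle 0.63 [375.1, 212.5] [ 0.566 -0.172  0.157] 2756 [0.15  0.199]
top watch_dock 0.62 [450.9, 205.2] [ 0.593 -0.388  0.152] 673 [0.145 0.235]
top bike_bell 0.63 [191.4, 185.0] [0.655 0.387 0.174] 298 [0.154 0.182]
top opener 0.73 [344.6, 147.8] [ 0.771 -0.076  0.146] 471 [0.14  0.151]
[[-0.    -0.95  -0.313  0.08 ]
 [ 1.    -0.    -0.     0.   ]
 [ 0.    -0.313  0.95  -0.142]
 [ 0.     0.     0.     1.   ]] 318.585260775565 -0.036441025022416425 0.85
```

Run:
```python
from h import *
import pickle
d=np.array([np.cos(np.radians(20.5)),np.sin(np.radians(20.5)),0])
out={}
for n,p in(("tray",[.53,.132,.37]),("lid",[.564,-.171,.37])):
    for i,s in enumerate((-.01,.06)):
        q=np.array(p)+d*s
        r.movep(q,[180,0,20.5]) 
        r.dwell(.2)
        c=cap("wrist"); out[n+str(i)]=c
        cv2.imwrite(f"pics/{n}{i}.png",c["frame"][:,:,::-1])
pickle.dump(out,open("v.pkl","wb")); print(r.get_t(),r.get_joint_positions())
cv2.imwrite("pics/both.png",np.vstack([cv2.resize(out[k]["frame"][:,:,::-1],(480,300)) for k in("tray0","lid0")]))
```

```text
6.2083 [ 3.88327559e+00  1.40188980e+01  9.25730324e+00  6.35637998e-03
 -8.51813876e+01  1.06603203e+02]
```

View pics/both.png

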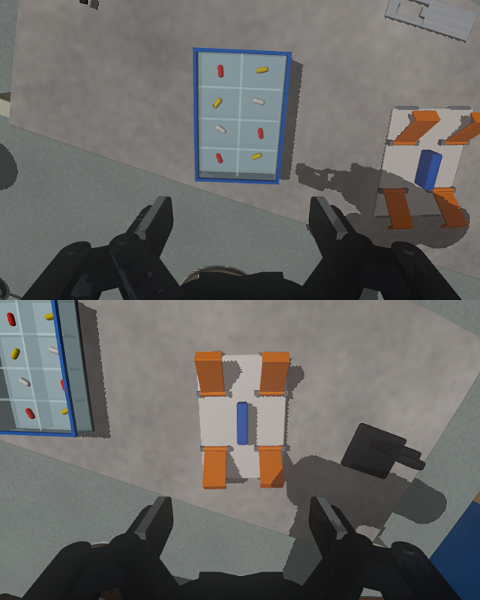

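Run:
```python
from h import *
import pickle
o=pickle.load(open("v.pkl","rb"))
def rect(xy):
    (cx,cy),(w,h),a=cv2.minAreaRect((xy*1000).astype(np.float32))
    if w<h: w,h,a=h,w,a+90
    return np.round([cx,cy,w,h,(a+90)%180-90],2)
def masks(c):
    H=hsv(c); blue=(H[...,0]>103)&(H[...,0]<125)&(H[...,1]>130)&(H[...,2]>60)
    return blue,H
cor={}
for k,c in o.items():
    blue,H=masks(c); n,l,s,ce=cv2.connectedComponentsWithStats(blue.astype(np.uint8))
    tgt=(world(c,ce)[:, :2] if False else world(c,ce,.18)[:,:2])
    ref=np.array([.53,.132] if k[0]=="t" else [.564,-.171])
    ok=[i for i in range(1,n) if s[i,4]>150 and np.linalg.norm(tgt[i]-ref)<.06]; i=max(ok,key=lambda i:s[i,4])
    m=l==i
    v,u=np.nonzero(m)
    cnt=cv2.approxPolyDP(cv2.convexHull(np.c_[u,v].astype(np.int32)),6,True)[:,0]
    p=depth(c,m)
    if k[0]=="t":
        print(k,"rim depth z",np.percentile(p[:,2],[5,25,50,75,95]).round(4)); top=p[p[:,2]>np.median(p[:,2])-.006]
        print("  depthrect",rect(top[:,:2]),"rayrect",rect(world(c,np.c_[u,v],.185)[:,:2]))
        cor[k]=np.array([q for q in cnt],float); print(cnt.tolist())
    else:
        z=np.percentile(p[:,2],95); top=p[p[:,2]>z-.006]; print(k,"handle z",z.round(4),len(top),top.mean(0).round(4),rect(top[:,:2]))
        cor[k]=np.array([u.mean(),v.mean()])
        X=depth(c,np.ones(blue.shape,bool)); vv,uu=np.nonzero(c["range_z"]>0); W=(H[vv,uu,1]<40)&(H[vv,uu,2]>170)&(np.linalg.norm(X[:,:2]-ref,axis=1)<.13)&(X[:,2]<.17)&(X[:,2]>.145)
        print("  white",W.sum(),np.percentile(X[W,2],[5,50,95]).round(4),rect(X[W,:2]))
        O=(H[vv,uu,0]<20)&(H[vv,uu,1]>150)&(np.linalg.norm(X[:,:2]-ref,axis=1)<.16)&(X[:,2]>.145)
        P=X[O]; P=P-top.mean(0)*[1,1,0]; a=np.radians(rect(top[:,:2])[4]); ca,sa=np.cos(a),np.sin(a)
        x=P[:,0]*ca+P[:,1]*sa; y=-P[:,0]*sa+P[:,1]*ca
        for sx in(1,-1):
            for sy in(1,-1):
                q=(x*sx>0)&(y*sy>0); print("   clip",sx,sy,"ztop",np.percentile(P[q,2],98).round(3),"x",np.percentile(x[q],[2,98]).round(3),"y",np.percentile(y[q],[2,98]).round(3), "slope fit",np.degrees(np.arctan(np.polyfit(x[q]*sx,P[q,2],1)[0])).round(1))
a,b=cor["tray0"],cor["tray1"]
if len(a)==len(b)==4:
    order=lambda q:q[np.lexsort((q[:,0],(q[:,1]>q[:,1].mean())))]
    T=np.array([tri([o["tray0"],o["tray1"]],[i,j]) for i,j in zip(order(a),order(b))]); print("tri",T.round(4),T.mean(0))
print("handle tri",tri([o["lid0"],o["lid1"]],[cor["lid0"],cor["lid1"]]).round(4))
```

```text
tray0 rim depth z [0.1824 0.1843 0.1849 0.1854 0.1861]
  depthrect [535.12 136.76 186.34 126.42  18.04] rayrect [535.44 136.67 185.91 126.05  18.16]
[[388, 69], [371, 244], [261, 241], [257, 63]]
tray1 rim depth z [0.1822 0.1843 0.1849 0.1853 0.1861]
  depthrect [535.3  136.79 186.6  125.95  18.07] rayrect [535.81 136.78 186.55 126.05  18.14]
[[382, 141], [367, 297], [264, 293], [261, 137]]
lid0 handle z 0.1831 683 [ 0.5675 -0.1702  0.1817] [ 566.2  -170.74   58.38   13.42   22.08]
  white 8674 [0.1526 0.1538 0.1551] [ 566.3  -170.77  187.32  127.54   21.09]
   clip 1 1 ztop 0.199 x [0.039 0.094] y [0.024 0.056] slope fit 34.9
   clip 1 -1 ztop 0.202 x [0.038 0.091] y [-0.06  -0.028] slope fit 37.8
   clip -1 1 ztop 0.2 x [-0.092 -0.04 ] y [0.026 0.058] slope fit 40.7
   clip -1 -1 ztop 0.205 x [-0.09  -0.042] y [-0.057 -0.025] slope fit 46.7
lid1 handle z 0.1829 569 [ 0.5676 -0.1705  0.1818] [ 566.63 -170.43   57.89   13.21   20.81]
  white 7190 [0.1526 0.1538 0.1551] [ 566.25 -170.85  187.87  127.35   21.25]
   clip 1 1 ztop 0.199 x [0.039 0.094] y [0.026 0.057] slope fit 33.6
   clip 1 -1 ztop 0.202 x [0.039 0.092] y [-0.058 -0.026] slope fit 35.8
   clip -1 1 ztop 0.2 x [-0.088 -0.041] y [0.025 0.057] slope fit 41.7
   clip -1 -1 ztop 0.205 x [-0.088 -0.04 ] y [-0.058 -0.027] slope fit 47.0
tri [[0.6041 0.2246 0.1865]
 [0.6434 0.1061 0.1807]
 [0.426  0.1666 0.1815]
 [0.4703 0.051  0.1911]] [0.53595148 0.13708909 0.18495812]
handle tri [ 0.568  -0.1702  0.1823]
```

Run:
```python
from h import *
L=[.5664,-.1706]; yaw=21.2
r.movep([*L,.26],[180,0,yaw])
r.move_gripper(0.55,60)
r.movel([*L,.20]); hit=r.movel([*L,.158],vel=.06,contact_N=8); print("hit",hit,r.get_tcp_pos())
r.move_gripper(0.0,60); print(r.get_width(),r.get_grip_force())
r.movel([*L,.25],vel=.12); print(r.get_width(),r.get_grip_force(),r.get_ft_force(),r.get_moment())
c=cap("wrist"); cv2.imwrite("pics/held.png",c["frame"][:,:,::-1])
import pickle; pickle.dump(c,open("held.pkl","wb"))
c=cap("top"); print(r.get_t(),r.get_tcp_pos(),r.get_eef_rot(),r.get_joint_positions())
```

```text
hit False [ 0.56662343 -0.17065961  0.15819751]
0.17733700643209444 59.54941391944885
0.17103348107868518 58.73595356941223 [ 0.32680304  0.4715617  -3.4392834 ] [-0.03102448  0.00068041  0.02137714]
10.0417 [ 0.56580307 -0.17051809  0.24876697] [-1.79944749e+02  1.06753526e-01  2.11924876e+01] [ 2.15635155e+00  1.21359428e+01 -8.69092343e+00 -1.86123644e-02
 -6.92920710e+01  1.09042684e+02]
```

View pics/held.png

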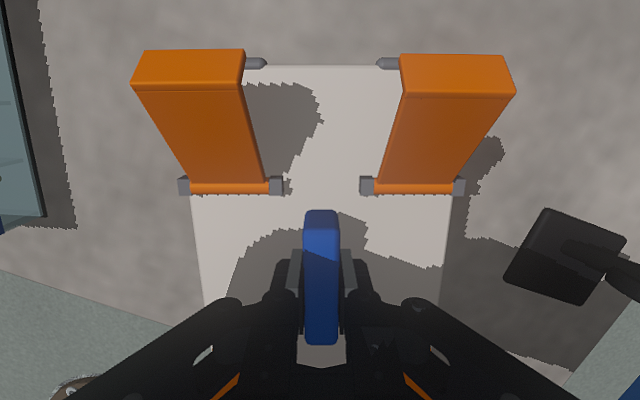

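Run:
```python
from h import *
import pickle
c=pickle.load(open("held.pkl","rb")); c["T"]=c["hand_eye"]
v,u=np.nonzero(c["range_z"]>0); P=depth(c,np.ones((400,640),bool)); H=hsv(c)[v,u]
s=(H[:,1]<60)&(abs(P[:,2]-.004)<.008)&(abs(P[:,0])<.11)&(abs(P[:,1])<.08)&(P[:,0]>-.005)
Q=P[s]; print(s.sum(),np.percentile(Q[:,2],[2,25,50,75,98]).round(4))
for _ in range(3):
    A=np.c_[Q[:,:2],np.ones(len(Q))]; f=np.linalg.lstsq(A,Q[:,2],rcond=None)[0]; e=Q[:,2]-A@f; Q=Q[abs(e)<.002]
print("plane tilt deg",np.degrees(f[:2]).round(2),"z0",f[2].round(4),len(Q))
# front edge: rows of y
ys=np.arange(-.018,.019,.004); fr=[(y,Q[abs(Q[:,1]-y)<.002,0].max()) for y in ys]; fr=np.array(fr); print("front",np.polyfit(fr[:,0],fr[:,1],1),fr[:,1].round(4))
for sg in(1,-1):
    a=[]
    for x in np.arange(.006,.038,.004):
        q=Q[(abs(Q[:,0]-x)<.002)]; a.append((x,(q[:,1]*sg).max()*sg))
    a=np.array(a); print("side",sg,a[:,1].round(4),np.polyfit(a[:,0],a[:,1],1))
```

```text
34322 [-0.0017  0.0044  0.0049  0.0053  0.0062]
plane tilt deg [0.06 0.04] z0 0.0049 33055
front [0.00036408 0.09375776] [0.0937 0.0938 0.0938 0.0938 0.0937 0.0938 0.0938 0.0937 0.0938 0.0938]
side 1 [0.065  0.0647 0.0651 0.0646 0.0649 0.0649 0.0649 0.0647] [-0.00289269  0.06491379]
side -1 [-0.0643 -0.0645 -0.0643 -0.0641 -0.0643 -0.0643 -0.0646 -0.0644] [-0.00323122 -0.0642771 ]
```

Run:
```python
from h import *
T=np.array([.5364,.1370]); rot=[180,0,18.1]
r.movep([*T,.27],rot)
r.movel([*T,.214],vel=.12); r.dwell(.2)
p=r.get_tcp_pos(); print(p,r.get_eef_rot())
e=T-p[:2]; C=T+e
r.movel([*C,.212],vel=.05); r.dwell(.15); print(r.get_tcp_pos(),r.get_ft_force())
hit=r.movel([*C,.194],vel=.03,contact_N=7); r.dwell(.1); print(hit,r.get_tcp_pos(),r.get_ft_force(),r.get_eef_rot(),r.get_t())
```

```text
[0.53688958 0.13714249 0.21495236] [-1.79982589e+02 -9.19506729e-02  1.80943827e+01]
[0.5359375  0.13692732 0.21208247] [-0.83191924 -0.16082796 -2.70393551]
True [0.53583268 0.13681212 0.19560843] [0.915504   0.67420551 5.77122349] [1.79989533e+02 2.57390206e-02 1.81045088e+01] 13.075
```

Run:
```python
from h import *
import pickle
p=r.get_tcp_pos()
r.movel([p[0],p[1],p[2]-.002],vel=.03,contact_N=10); print(r.get_tcp_pos(),r.get_ft_force())
r.move_gripper(0.5)
r.movel([p[0],p[1],.30],vel=.2)
q=p[:2]+.03*np.array([.95,.31])
r.movep([*q,.40],[180,0,18.1]); r.move_gripper(0.0); r.dwell(.2)
c=cap("wrist"); cv2.imwrite("pics/seated.png",c["frame"][:,:,::-1]); pickle.dump(c,open("seat.pkl","wb"))
P=depth(c,np.ones((400,640),bool)); v,u=np.nonzero(c["range_z"]>0); H=hsv(c)[v,u]
D=P[:,:2]-[.5355,.1367]; a=np.radians(18.1); x=D@[np.cos(a),np.sin(a)]; y=D@[-np.sin(a),np.cos(a)]; z=P[:,2]
s=(H[:,1]<60)&(abs(x)<.1)&(abs(y)<.07)&(abs(z-.191)<.01)
A=np.c_[x[s],y[s],np.ones(s.sum())]; f=np.linalg.lstsq(A,z[s],rcond=None)[0]; print("plate",f,np.percentile(z[s],[5,50,95]),np.percentile(x[s],[.2,99.8]),np.percentile(y[s],[.2,99.8]))
O=(H[:,0]<20)&(H[:,1]>150)&(abs(x)<.13)&(abs(y)<.09)&(z>.185)
for n,sx,sy in(("a",1,1),("b",1,-1),("c",-1,-1),("d",-1,1)):
    q=O&(x*sx>0)&(y*sy>0); print(n,"ztop",np.percentile(z[q],[2,98]).round(4),"x",np.percentile(x[q],[1,99]).round(4),"y",np.percentile(y[q],[1,99]).round(4))
    X=x[q]*sx; b=[(k.round(3),np.percentile(z[q][abs(X-k)<.003],95).round(3)) for k in np.arange(.045,.1,.01) if (abs(X-k)<.003).sum()>5]; print(b)
print(r.get_t())
```

```text
[0.53586989 0.13677442 0.19557374] [-8.2792414   0.65149178 16.83848665]
plate [-1.74568952e-03  8.90081227e-05  1.91104837e-01] [0.18965025 0.1909028  0.19242566] [-0.07758512  0.0970054 ] [-0.0646246   0.06427744]
a ztop [0.1981 0.2366] x [0.039  0.0956] y [0.0254 0.0579]
[(np.float64(0.045), np.float64(0.204)), (np.float64(0.055), np.float64(0.213)), (np.float64(0.065), np.float64(0.221)), (np.float64(0.075), np.float64(0.23)), (np.float64(0.085), np.float64(0.237)), (np.float64(0.095), np.float64(0.23))]
b ztop [0.1981 0.2388] x [0.0391 0.0938] y [-0.0582 -0.0256]
[(np.float64(0.045), np.float64(0.205)), (np.float64(0.055), np.float64(0.214)), (np.float64(0.065), np.float64(0.224)), (np.float64(0.075), np.float64(0.234)), (np.float64(0.085), np.float64(0.239)), (np.float64(0.095), np.float64(0.231))]
c ztop [0.1967 0.2416] x [-0.0899 -0.039 ] y [-0.0584 -0.026 ]
[(np.float64(0.045), np.float64(0.204)), (np.float64(0.055), np.float64(0.216)), (np.float64(0.065), np.float64(0.228)), (np.float64(0.075), np.float64(0.241)), (np.float64(0.085), np.float64(0.24))]
d ztop [0.1966 0.2365] x [-0.0935 -0.039 ] y [0.0257 0.0581]
[(np.float64(0.045), np.float64(0.203)), (np.float64(0.055), np.float64(0.212)), (np.float64(0.065), np.float64(0.221)), (np.float64(0.075), np.float64(0.231)), (np.float64(0.085), np.float64(0.237)), (np.float64(0.095), np.float64(0.228))]
15.625
```

View pics/seated.png

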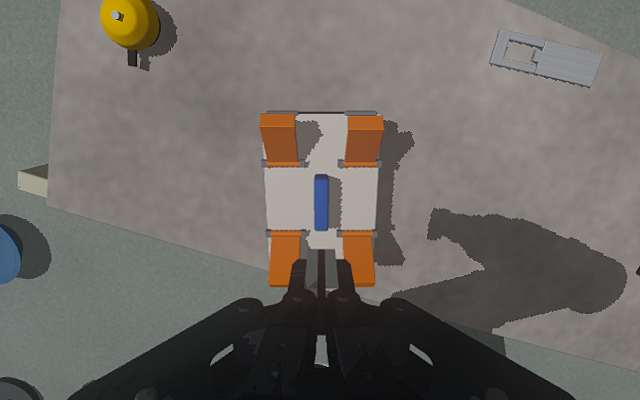

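```bash
cat > press.py <<'E'
from h import *
a=np.radians(18.1); C=np.array([.5358,.1368])
def W(x,y,z): return [C[0]+x*np.cos(a)-y*np.sin(a),C[1]+x*np.sin(a)+y*np.cos(a),z]
S=dict(a=(1,1),b=(1,-1),c=(-1,-1),d=(-1,1))
def press(n):
    sx,sy=S[n]; y=42*sy/1000
    r.movep(W(.072*sx,y,.265),[180,0,18.1])
    r.movel(W(.075*sx,y,.228),vel=.1)
    r.movel(W(.082*sx,y,.208),vel=.06)
    h=r.movel(W(.086*sx,y,.1945),vel=.03,contact_N=25); r.dwell(.1)
    print(n,h,r.get_tcp_pos(),r.get_ft_force(),flush=True)
    r.movel(W(.086*sx,y,.265),vel=.2)
def clips(c):
    P=depth(c,np.ones((400,640),bool)); v,u=np.nonzero(c["range_z"]>0); H=hsv(c)[v,u]
    D=P[:,:2]-C; x=D@[np.cos(a),np.sin(a)]; y=D@[-np.sin(a),np.cos(a)]; z=P[:,2]
    O=(H[:,0]<20)&(H[:,1]>150)&(abs(x)<.13)&(abs(y)<.09)&(z>.185)
    for n,(sx,sy) in S.items():
        q=O&(x*sx>.044)&(y*sy>0)&(x*sx<.12)
        if q.sum()>20: print(n,q.sum(),"z 50/98%",np.percentile(z[q],[50,98]).round(4),"xmax",np.percentile(x[q]*sx,99).round(4))
    s=(H[:,1]<60)&(abs(x)<.1)&(abs(y)<.07)&(abs(z-.191)<.01); print("plate",np.median(z[s]).round(4))
E
python3 - <<'E'
from press import *
press("a"); clips(cap("top")); print(r.get_t())
c=cap("wrist"); clips(c); cv2.imwrite("pics/a.png",c["frame"][:,:,::-1])
E
```

```text
a False [0.60434573 0.20326411 0.19641318] [-6.960519   -0.86777918 12.99421492]
a 152 z 50/98% [0.198  0.6854] xmax 0.1106
b 224 z 50/98% [0.2271 0.6683] xmax 0.0947
c 184 z 50/98% [0.2295 0.2457] xmax 0.0932
d 194 z 50/98% [0.2247 0.2397] xmax 0.094
plate 0.1915
18.5583
a 2985 z 50/98% [0.1966 0.1983] xmax 0.1027
b 2685 z 50/98% [0.2312 0.2387] xmax 0.0947
d 41 z 50/98% [0.2005 0.202 ] xmax 0.0458
plate 0.1908
```

View pics/a.png

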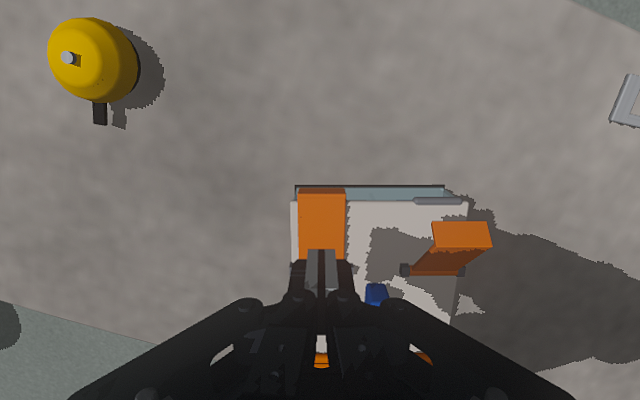

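Run:
```python
from press import *
for n in "cbd":
    press(n)
print(r.get_t())
r.movep(W(.03,0,.40),[180,0,18.1]); r.dwell(.1)
c=cap("wrist"); clips(c); f=c["frame"][:,:,::-1]
r.movep(W(-.06,0,.40),[180,0,18.1]); r.dwell(.1)
c=cap("wrist"); clips(c); cv2.imwrite("pics/end.png",np.vstack([f[60:330],c["frame"][60:330,:,::-1]])); print(r.get_t())
```

```text
c False [0.46828531 0.07040589 0.19632228] [-1.99106436 -0.69390987 13.9604713 ]
b False [0.63046694 0.12334894 0.19641726] [-6.10332284 -0.26770081 12.95402939]
d False [0.44211411 0.15046855 0.196341  ] [-3.20267787 -0.74750622 14.63512417]
27.5083
a 1708 z 50/98% [0.1968 0.1983] xmax 0.1013
b 1731 z 50/98% [0.1967 0.1984] xmax 0.1013
c 1010 z 50/98% [0.1969 0.1987] xmax 0.1009
d 988 z 50/98% [0.1968 0.1987] xmax 0.1008
plate 0.191
a 2108 z 50/98% [0.1967 0.1984] xmax 0.1006
b 2124 z 50/98% [0.1967 0.1983] xmax 0.1007
c 1470 z 50/98% [0.1969 0.1987] xmax 0.1018
d 1462 z 50/98% [0.1968 0.1985] xmax 0.102
plate 0.1909
29.0167
```

View pics/end.png

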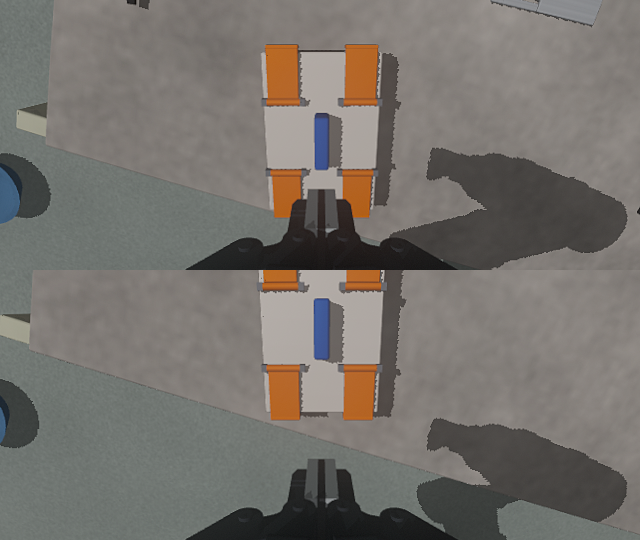

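The picture shows the lid seated, with the upper clips at about (282,75) and (362,75) and the lower clips at (285,392) and (359,392). All four lie flat at 0.197 m, the plate is level at 0.191 m, and the gripper is clear of everything.

```bash
python3 -c "
from station import r
print(r.finish_job())"
```

```text
the job is handed in; nothing more can be done
None
```

The lid is fully seated on the tray, the four clips were snapped flat in the order a, c, b, d, the bystanders were never approached, and the job was handed in at about 29 s.

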